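# Seat a culture plate level in the shaker's clamp

## Robot

A 7-joint arm with a two-finger parallel gripper is mounted at the origin on the work surface. World frame = base frame: x ahead of the robot, y to its left, z up, the work surface at z = 0. Lengths are in mm, angles in rad, forces in N, time in s.
With the tool pointing down it reaches from about 350 to 775 mm from the base axis. Payload 3.1 kg.
Tool frame: the origin (TCP) lies on the mounting face of the last link; the fingertips stand robot.finger_overhang ahead of it and the grasp point (between the pads) lies 155 mm ahead of it (robot.finger_overhang is the distance from the TCP to the fingertips, in mm); z points along the fingers, y is the line along which they close (so a half turn about z gives the same grasp; the last joint's range is limited). The gripper opens to 85 mm and grips with 20 to 120 N. Pads are 22 mm wide; open, the fingers measure 114 mm over their backs; the gripper's body (76 mm by 85 mm) begins 54 mm behind the grasp point. The pads swing forward as they close: fully open they stand 13 mm farther back than shut.
Start: joints at [-1.238, 0.311, 0.014, 1.512, -0.004, 1.319, -0.027], TCP at [201.317, 511.844, 404.704] pointing down, gripper open.
Joint ranges: [-2.7, 2.7], [-0.3, 1.91], [-1.27, 1.3], [0.12, 2.57], [-1.44, 4.58], [0.2, 2.03], [-3.05, 3.05]. Speed limits (rad/s): [2.79, 2.79, 3.14, 3.14, 3.14, 3.14, 3.14].

## Interface

Orientations are given as a unit quaternion [x, y, z, w].
In Python, from rig import robot gives the robot as it stands.
- The arm moves only by the tool move_arm, never from a script. Its argument "increments" is a list that holds one entry, the list of rows, each a list of 5 numbers: the shift along the tool's x, y, z in cm, then the turn about the tool's z in units of 5 degrees (1.0 is 5 degrees), then the finger opening in cm, from 0 to 8.54. In form: [[[x, y, z, turn, gripper], ...]]. A call has 1 to 5 rows; each row shifts and turns the commanded pose from where the row before left it, along the tool's axes as they then stand; what a row does not reach is not made up. A row lasts 1/12 s, in which the tool goes at most 41.7 mm and 7.16 degrees, less where a joint would pass 70% of its speed; a pose out of reach is approached as far as the arm can. A call with a gripper value outside its range is refused whole. The fingers move at their own pace and stop on an object; "newtons" is the grip in N (left out, the last holds). Time passes only in rows, so rows that do not move let the fingers close. It gives the time, the measured TCP pose, the force, the opening and the grip force at its end, in the units of the state.
- robot.get_obs(): the state, without advancing time (a new reading comes with each control period).
- robot.grab_frame(name): name is "scene" or "side" or "wrist"; returns the picture (400x640x3 uint8, red, green, blue); there is no depth.
- robot.get_calibration(name): a dict with "camera_matrix" (3x3 intrinsics, pixels), "R" (3x3) and "t" (3): a world point X has camera coordinates R X + t. Camera axes: x right, y down, z forward; pixel columns grow to the right and rows downward; lengths in mm; the calibration is good to about 2 mm. A picture is of the moment at which its call begins: read the wrist's pose just before it. get_calibration takes no time and is no camera call; for the wrist camera it gives the pose at the moment of the call.
- robot.sign_off(): hands the job in; it is judged then, once.
Trained networks look in the newest picture that a camera, given by its name, has taken for a name from the list of things; names that differ only in an ending like _2 or _b are one class to them, and where a whole thing is asked for, a point or a joint stands for the part that bears it (a point fixed in the world has none). Each returns a list of dicts, best first, with "p" (0 to 1); they miss things now and then, are a little off and sometimes report something else, mostly with a low value. They report only what shows in the picture. A call takes as long as a camera call. They do not tell look-alikes from the thing itself.
- robot.find_in(camera, name): "pixel" ([column, row] in pixels, amid what is visible of it).
The state is a dict: "clock": time; "q": joint angles; "dq": joint speeds; "effort": joint torques, N m; "tcp_pos": TCP position; "tool_rot": TCP orientation; "ft_force": force on the tool from outside, world axes, zero at the start; "wrist_torque": the same for the moment, N m; "finger_gap": finger opening in mm; "gripper_force": force on a finger pad.
Only numpy, scipy, OpenCV 4.12 (cv2) and the standard library are available. Lean on these libraries where they do the work, as an engineer would, in place of code of your own. Each camera call takes 0.05 s, during which the arm holds its last target. There are 200 camera calls.

## Task

The lidded culture plate was left askew on the shaker, one long edge riding up on the sprung clamp jaw. Without picking it up, slide it gently until it is fully home against the two fixed hooks, then press its raised edge down past the jaw so that it sits flat and level in the clamp, held by the jaw. Leave the tube rack, bottle and tip box where they are.

Things in the scene. Friction and masses are not known exactly. Their poses are not given: they have to be found in the camera images.
- plate: Lidded 24-well plate, one rigid piece, white, grey wells, clear lid; about 90 g. Flange 85.5 (x) by 127.8 (y) mm, 4 high; body and lid above it 78 x 120, flat top 17 mm over the underside. Origin: centre of underside; z up, x (short side) towards the hooks. At the start its +x edge is low, on the adapter, 3 to 21 mm short of the hooks' stop face; it slopes 8 to 10 degrees, may be turned 4 degrees.
- plate_edge (a point): Middle of the plate's raised long edge: the lower corner of its flange (x = -42.75 mm of the plate). At the start the underside rests on the jaw's flat top and this edge overhangs it by 1 to 20 mm. Sliding the plate fully home drops the edge off the flat top on to the jaw's bevel; about 8 to 18 N down on the lid near this edge then drives it past the jaw.
- shaker: Plate shaker, fixed: white housing, x -140 to +105, y +-120 mm, up to 62 mm high; dark platform above it, 88 mm high, with a grey adapter plate 4 mm thick: the seat, 92 mm above the bench. x points from jaw to hooks, away from the robot within 40 degrees. Origin: bench level, below the clamp's middle, but the adapter is set by hand in slots up to 10 mm either way along x: feel for its hooks.
- jaw (a joint): Sprung aluminium jaw, 90 mm along y, in the adapter: m pushed back to -x, 0 to 0.007; 6 N plus 0.4 N per mm. Upright face 5 mm high, bevel rising 6 mm over 2.3 mm, then a flat top 11 mm above the seat, 18 mm deep, starting 85.8 mm from the hooks' stop face (jaw face 83.5 mm from it). A rail 8 mm high stands 115 to 121 mm from the stop face. With the plate seated it reads about 0.002.
- rack: Orange microtube rack with some tubes, 100 x 200 x 47 mm, 350 g, loose on the bench; origin: centre of its underside.
- bottle: Amber reagent bottle with a blue cap, 64 mm diameter, 120 mm tall, loose on the bench; origin: centre of its underside.
- tipbox: Blue pipette-tip box with a clear lid, 87 x 122 x 73 mm, loose on the bench; origin: centre of its underside.
Mind the look-alikes: they are no part of the job. Leave any blue or orange look-alike of the plate alone.

How it is judged (in metres and radians):
At the end, for the whole second after the job is handed in: The plate lies level in the clamp (tilt under 0.02 rad, underside within 1.5 mm of the adapter's surface, 92 mm above the bench), square to the shaker within 0.025 rad, held between hooks and jaw (jaw pushed back 1.0 to 3.2 mm), at rest (angle between plate's own z axis and vertical below 0.02 rad and height (world z) of plate between 0.0905 and 0.0935 m and value of joint jaw between 0.001 and 0.0032 m and angle between the x axis of plate and the x axis of shaker, either way round below 0.025 rad and linear speed of plate below 0.01 m/s); the robot touches nothing.
It fails at once if the plate is pushed or pressed harder than 60 N (contact force between any of the fingers, the arm and plate above 60 N).
It fails at once if the plate is picked up: its underside's centre more than 30 mm above its seat (height (world z) of plate above 0.122 m).
It fails at once if the tube rack is moved by more than 15 mm (distance of rack from where it was at the start of the episode above 0.015 m).
It fails at once if the bottle is moved by more than 15 mm (distance of bottle from where it was at the start of the episode above 0.015 m).
It fails at once if the tip box is moved by more than 15 mm (distance of tipbox from where it was at the start of the episode above 0.015 m).
It also fails if it takes over 48 s, if anything falls off the work surface, if the arm or the gripper's body presses on something with over 40 N, if the wrist force passes 120 N, or if a joint passes its speed limit or range.

## Working session

There is one attempt and no reset: what is moved stays moved. The work goes in short steps, Python scripts to look and compute and a tool call to move; the robot and the scene stay as the last step left them, time stands still between calls to the robot, and variables do not carry over. Pictures are saved under pics/ and viewed, at most 10 in all, crops included, and the job is handed in when it is done.

Besides the shell and the picture viewer there is one more tool, called after "Request:" as name(argument=value, ...), one argument or row to a line, values as JSON. move_arm: Moves the arm, as the interface text tells. Its arguments: {"type":"object","properties":{"increments":{"type":"array","items":{"type":"array","items":{"type":"array","items":{"type":"number"}}}},"newtons":{"type":"number"}},"required":["increments"]}

```bash
mkdir -p pics; ls; python3 - <<'E'
from rig import robot
import cv2,numpy as np
o=robot.get_obs();print({k:np.round(v,3).tolist() for k,v in o.items()},robot.finger_overhang)
for c in ["scene","side"]:
    f=robot.grab_frame(c);cv2.imwrite(f"pics/{c}0.png",f[:,:,::-1])
    for n in ["plate","plate_edge","shaker","jaw","rack","bottle","tipbox"]:
        print(c,n,[(np.round(d["pixel"]).tolist(),round(d["p"],2)) for d in robot.find_in(c,n)[:3]])
    k=robot.get_calibration(c);print({a:np.round(b,3).tolist() for a,b in k.items()})
E
```

```text
pics
{'clock': 0.0, 'q': [-1.238, 0.312, 0.014, 1.513, -0.004, 1.319, -0.027], 'dq': [-0.0, -0.001, -0.001, 0.0, 0.002, 0.003, -0.0], 'effort': [-0.001, -37.991, 0.146, -23.059, 0.012, 0.013, 0.0], 'tcp_pos': [201.208, 511.531, 403.624], 'tool_rot': [0.186, 0.982, -0.001, -0.0], 'ft_force': [0.173, 0.229, -0.13], 'wrist_torque': [0.025, 0.02, -0.059], 'gripper_force': 0.0, 'finger_gap': 85.88} 173.4
scene plate [([224.0, 238.0], 0.73), ([343.0, 189.0], 0.59), ([340.0, 235.0], 0.26)]
scene plate_edge [([221.0, 238.0], 0.8), ([339.0, 191.0], 0.76), ([456.0, 223.0], 0.62)]
scene shaker [([340.0, 235.0], 0.7)]
scene jaw []
scene rack [([424.0, 162.0], 0.97), ([341.0, 191.0], 0.42)]
scene bottle [([145.0, 256.0], 0.55)]
scene tipbox [([340.0, 194.0], 0.74), ([146.0, 200.0], 0.57)]
{'camera_matrix': [[367.126, 0.0, 316.017], [0.0, 367.126, 195.701], [0.0, 0.0, 1.0]], 'R': [[0.321, 0.947, 0.012], [0.685, -0.223, -0.693], [-0.654, 0.23, -0.721]], 't': [-188.836, -331.31, 1302.534]}
side plate [([327.0, 196.0], 0.73), ([316.0, 163.0], 0.67), ([379.0, 288.0], 0.58)]
side plate_edge [([378.0, 292.0], 0.93), ([332.0, 194.0], 0.91), ([311.0, 167.0], 0.66)]
side shaker [([326.0, 228.0], 0.96)]
side jaw []
side rack [([248.0, 176.0], 0.76)]
side bottle [([432.0, 325.0], 0.87)]
side tipbox [([372.0, 360.0], 0.92)]
{'camera_matrix': [[441.134, 0.0, 319.187], [0.0, 441.134, 204.169], [0.0, 0.0, 1.0]], 'R': [[0.858, -0.514, -0.0], [-0.328, -0.547, -0.77], [0.396, 0.661, -0.637]], 't': [-453.7, 276.651, 1026.095]}
```

View pics/scene0.png

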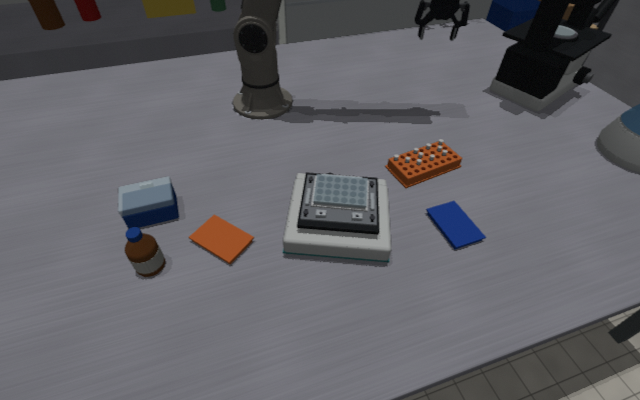

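View pics/side0.png

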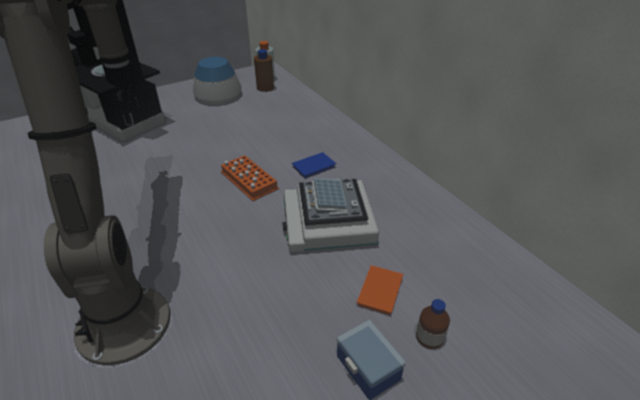

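The scene view shows the plate at about (341,190) on the shaker, with the hooks on the far side at (320,213) and (357,216). The orange and blue flat plates are look-alikes. I'll work out coarse positions next.

```bash
cat > h.py <<'E'
from rig import robot
import cv2,numpy as np
from scipy.spatial.transform import Rotation as Ro
def ray(k,px,z):
    d=k["R"].T@np.linalg.inv(k["camera_matrix"])@[px[0],px[1],1.]
    c=-k["R"].T@np.asarray(k["t"]); return c+d*(z-c[2])/d[2]
def proj(k,X):
    p=(np.atleast_2d(X)@k["R"].T+k["t"])@np.asarray(k["camera_matrix"]).T; return p[:,:2]/p[:,2:]
E
python3 - <<'E'
from h import *
k=robot.get_calibration("scene");s=robot.get_calibration("side")
print("plate",ray(k,(341,190),105),ray(s,(332,196),105))
for p in [(320,213),(357,216)]: print("hook",ray(k,p,100))
for p in [(425,165)]: print("rack",ray(k,p,30))
w=robot.get_calibration("wrist");o=robot.get_obs()
print(np.round(w["R"],3),-w["R"].T@w["t"],w["camera_matrix"][0],o["tcp_pos"],Ro.from_quat(o["tool_rot"]).as_matrix().round(3))
for n in ["scene","side"]:
    f=cv2.imread(f"pics/{n}0.png")
    c=f[165:265,275:400] if n=="scene" else f[165:255,275:385]
    cv2.imwrite(f"pics/{n}0c.png",cv2.resize(c,None,fx=6,fy=6,interpolation=cv2.INTER_CUBIC))
E
```

```text
plate [589.81215933  59.7637803  105.        ] [595.68690299  42.13545478 105.        ]
hook [637.67123811  -8.51633267 100.        ]
hook [671.22929129  65.91317679 100.        ]
rack [502.70630608 352.69720755  30.        ]
[[ 0.366  0.931  0.001]
 [ 0.89  -0.35   0.293]
 [ 0.273 -0.106 -0.956]] [132.13275623 540.01991399 373.67837871] [354.90204596   0.         320.52914532] [201.28498468 511.85212203 404.72733082] [[-0.931  0.366  0.   ]
 [ 0.366  0.931  0.   ]
 [ 0.     0.    -1.   ]]
```

View pics/scene0c.png

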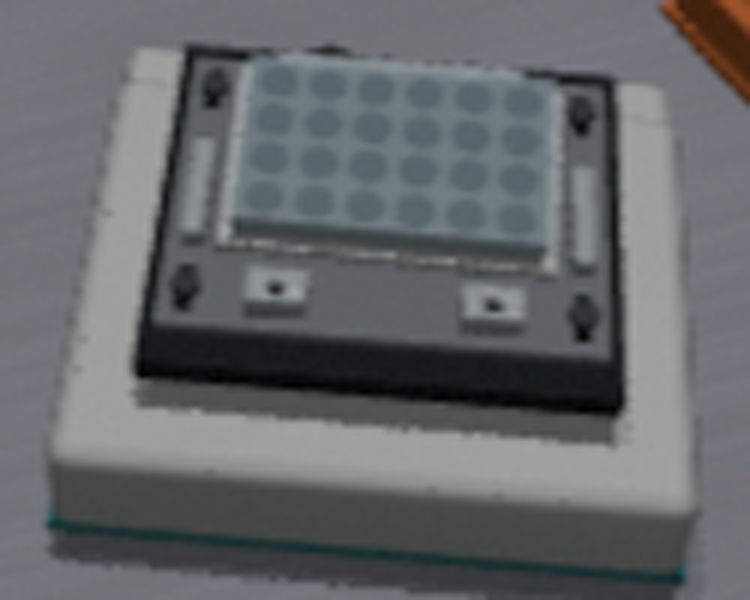

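The close-up shows the hook blocks at about (321,213) and (357,215). Shaker x points down in this view, and the raised edge is at the top. I'll move above the plate for a wrist view.

Request:
move_arm(
  increments=[
    [[-2.7,-1.4,0,0.1,8.5],[-2.7,-1.4,0,0.1,8.5],[-2.7,-1.4,0,0.1,8.5],[-2.7,-1.4,0,0.1,8.5],[-2.7,-1.4,0,0.1,8.5]],
  ],
)

```text
clock: 1.22
tcp_pos: [300.1, 394.4, 404.8]
tool_rot: [0.208, 0.978, 0.0, 0.0]
ft_force: [0.2, 0.4, 0.1]
finger_gap: 84.9
gripper_force: 0.0
```

Request:
move_arm(
  increments=[
    [[-2.7,-1.4,0,0,8.5],[-2.7,-1.4,0,0,8.5],[-2.7,-1.4,0,0,8.5],[-2.7,-1.4,0,0,8.5],[-2.7,-1.4,0,0,8.5]],
  ],
)

```text
clock: 1.63
tcp_pos: [394.9, 275.4, 405.0]
tool_rot: [0.208, 0.978, 0.0, 0.0]
ft_force: [0.5, -0.1, -0.3]
finger_gap: 85.0
gripper_force: 0.0
```

Request:
move_arm(
  increments=[
    [[-2.7,-1.4,0,0,8.5],[-2.7,-1.4,0,0,8.5],[-2.7,-1.4,0,0,8.5],[-2.7,-1.4,0,0,8.5],[-2.7,-1.4,0,0,8.5]],
  ],
)

```text
clock: 2.05
tcp_pos: [489.8, 156.7, 404.9]
tool_rot: [0.208, 0.978, 0.0, 0.0]
ft_force: [0.2, -0.1, -0.3]
finger_gap: 85.1
gripper_force: 0.0
```

Request:
move_arm(
  increments=[
    [[-2.7,-1.4,0,0,8.5],[-2.7,-1.4,0,0,8.5],[-1.5,-0.8,0,0,8.5],[0,0,0,0,8.5],[0,0,0,0,8.5]],
  ],
)

```text
clock: 2.47
tcp_pos: [537.9, 96.0, 404.6]
tool_rot: [0.209, 0.978, -0.0, -0.0]
ft_force: [-1.6, 0.4, 0.4]
finger_gap: 85.3
gripper_force: 0.0
```

```bash
python3 - <<'E'
from h import *
import json
o=robot.get_obs();print(o["tcp_pos"],o["tool_rot"],o["clock"],robot.finger_overhang)
w=robot.get_calibration("wrist");f=robot.grab_frame("wrist");cv2.imwrite("pics/w1.png",f[:,:,::-1])
json.dump({a:np.asarray(b).tolist() for a,b in w.items()},open("w1.json","w"))
print([(n,[(np.round(d["pixel"]).tolist(),round(d["p"],2)) for d in robot.find_in("wrist",n)[:3]]) for n in ["plate","plate_edge","jaw"]])
E
```

```text
[537.91673746  96.02791069 404.57407789] [ 2.08992517e-01  9.77917229e-01 -6.82292217e-05 -1.27442563e-04] 2.4667 173.4
[('plate', [([576.0, 212.0], 0.98), ([303.0, 266.0], 0.73), ([70.0, 297.0], 0.68)]), ('plate_edge', [([306.0, 264.0], 0.98), ([577.0, 212.0], 0.88)]), ('jaw', [([306.0, 215.0], 0.82)])]
```

View pics/w1.png

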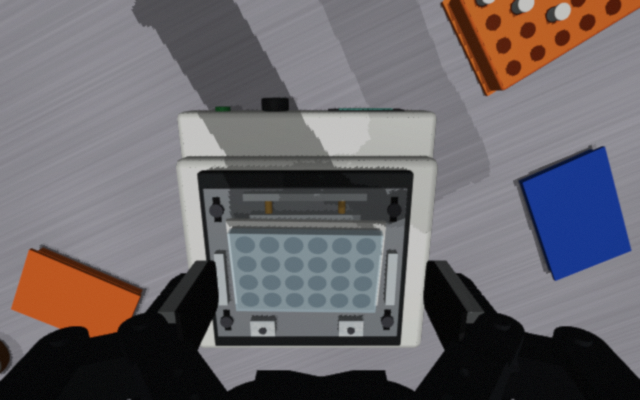

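```bash
python3 - <<'E'
from h import *
f=cv2.imread("pics/w1.png")[160:350,190:425]
cv2.imwrite("pics/w1c.png",cv2.resize(f,None,fx=3.15,fy=3.15,interpolation=cv2.INTER_CUBIC))
E
```

```text
(no output)
```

View pics/w1c.png

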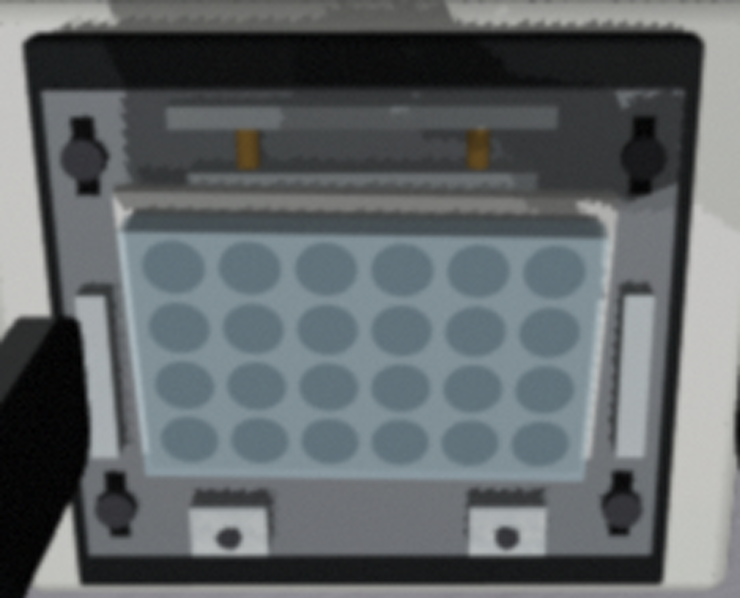

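```bash
cat >> h.py <<'E'
import json
def w1():
    return {a:np.array(b) for a,b in json.load(open("w1.json")).items()}
E
python3 - <<'E'
from h import *
k=w1()
P={"railbackL":(166,108,100),"railbackR":(557,108,100),"railfrL":(166,130,100),"railfrR":(557,130,100),"jawbkL":(188,174,103),"jawbkR":(536,174,103),"plbkL":(115,190,105),"plbkR":(617,205,105),"lidbkL":(122,232,121),"lidbkR":(605,237,121),"lidfrL":(148,474,110),"lidfrR":(585,478,110),
"hkL":(190,507,103),"hkR":(546,507,103),"adBL":(40,92,92),"adBR":(685,92,92),"adFL":(87,555,92),"adFR":(652,555,92),"plfB":(25,40,88),"plfBR":(702,40,88),"plFL":(82,583,88),"plFR":(662,583,88)}
W={n:ray(k,(190+p[0]/3.15,160+p[1]/3.15),p[2])[:2] for n,p in P.items()}
for a,b in [("railbackL","railbackR"),("railfrL","railfrR"),("jawbkL","jawbkR"),("plbkL","plbkR"),("lidbkL","lidbkR"),("lidfrL","lidfrR"),("hkL","hkR"),("adBL","adBR"),("adFL","adFR"),("plFL","plFR"),("plfB","plfBR"),("adBL","adFL"),("adBR","adFR")]:
    d=W[b]-W[a];print(a,b,np.linalg.norm(d).round(1),np.degrees(np.arctan2(d[1],d[0])).round(2))
th=np.radians(np.degrees(np.arctan2(*(W["adBR"]-W["adBL"])[::-1]))-90);ex=np.array([np.cos(th),np.sin(th)]);ey=np.array([-ex[1],ex[0]])
o=robot.get_obs()["tcp_pos"][:2]
print(th,o@ex,o@ey)
for n,v in W.items():print(n,(v@ex).round(1),(v@ey).round(1))
E
```

```text
railbackL railbackR 99.7 65.88
railfrL railfrR 100.3 65.88
jawbkL jawbkR 89.3 65.88
plbkL plbkR 128.8 64.05
lidbkL lidbkR 117.7 65.23
lidfrL lidfrR 119.3 65.25
hkL hkR 100.7 65.86
adBL adBR 168.5 65.88
adFL adFR 168.8 65.85
plFL plFR 177.3 65.85
plfB plfBR 176.9 65.89
adBL adFL 143.4 -24.05
adBR adFR 143.5 -23.93
-0.42091604995651566 449.66597175143 309.56666168301604
railbackL 457.0 246.1
railbackR 457.0 345.8
railfrL 462.9 245.8
railfrR 462.9 346.0
jawbkL 473.8 251.3
jawbkR 473.8 340.7
plbkL 477.4 232.8
plbkR 481.6 361.6
lidbkL 482.3 238.2
lidbkR 483.7 355.9
lidfrL 558.1 236.9
lidfrR 559.4 356.1
hkL 573.7 246.1
hkR 573.8 346.8
adBL 455.0 211.7
adBR 455.0 380.2
adFL 598.5 211.9
adFR 598.6 380.7
plfB 442.0 207.8
plfBR 442.0 384.6
plFL 611.8 208.1
plFR 611.9 385.4
```

Shaker axis is at -24.1°, and the tool is already aligned with it. The stop face is at u≈577.8, with the plate's raised edge at about 477 to 481. I'll go down behind the plate and touch the 100 mm rail to calibrate the tip height.

Request:
move_arm(
  increments=[
    [[-0.1,-0.3,2.5,0,6],[-0.2,-0.5,2.5,0,6],[-0.2,-0.5,2.5,0,6],[0,0,2.5,0,6],[0,0,1,0,6]],
  ],
)

```text
clock: 3.08
tcp_pos: [534.8, 84.0, 291.4]
tool_rot: [0.207, 0.978, -0.001, -0.003]
ft_force: [-0.2, 0.6, -0.7]
finger_gap: 60.1
gripper_force: 0.0
```

Request:
move_arm(
  increments=[
    [[0,0,0.5,0,6],[0,0,0.5,0,6],[0,0,0,0,6],[0,0,0,0,6]],
  ],
)

```text
clock: 3.42
tcp_pos: [537.4, 83.6, 285.9]
tool_rot: [0.207, 0.978, 0.001, 0.001]
ft_force: [-0.4, -0.3, -0.2]
finger_gap: 59.8
gripper_force: 0.0
```

```bash
cat >> h.py <<'E'
TH=np.radians(-24.12);EX=np.array([np.cos(TH),np.sin(TH)]);EY=np.array([-EX[1],EX[0]])
def st():
    o=robot.get_obs();p=o["tcp_pos"];print("t",o["clock"],"u %.1f v %.1f z %.1f"%(p[:2]@EX,p[:2]@EY,p[2]),"F",np.round([o["ft_force"][:2]@EX,o["ft_force"][:2]@EY,o["ft_force"][2]],1),"gap",o["finger_gap"].__round__(1),"yaw",np.degrees(2*np.arctan2(o["tool_rot"][1],o["tool_rot"][0]))-180)
E
python3 - <<'E'
from h import *
st();cv2.imwrite("pics/w2.png",robot.grab_frame("wrist")[:,:,::-1])
E
```

```text
t 3.4167 u 456.3 v 295.9 z 285.9 F [-0.3 -0.5 -0.2] gap 59.8 yaw -23.92534330473083
```

View pics/w2.png

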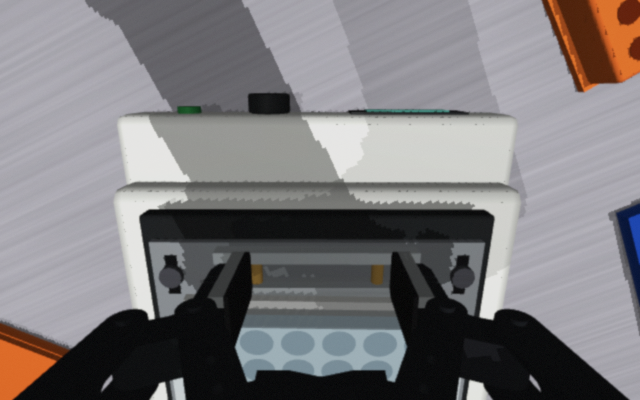

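The fingers are straddling the springs above the rail, clear of the knobs and the plate. Now I'll feel down.

Request:
move_arm(
  increments=[
    [[0,0,0.4,0,6],[0,0,0.4,0,6],[0,0,0,0,6],[0,0,0,0,6]],
  ],
)

```text
clock: 3.8
tcp_pos: [536.7, 83.1, 276.5]
tool_rot: [0.208, 0.978, -0.0, -0.0]
ft_force: [-0.3, -0.3, 0.0]
finger_gap: 60.2
gripper_force: 0.0
```

Request:
move_arm(
  increments=[
    [[0,0,0.2,0,6],[0,0,0.2,0,6],[0,0,0,0,6],[0,0,0,0,6]],
  ],
)

```text
clock: 4.13
tcp_pos: [536.8, 83.1, 272.5]
tool_rot: [0.208, 0.978, -0.0, -0.0]
ft_force: [-0.8, -0.3, 0.5]
finger_gap: 60.3
gripper_force: 0.0
```

Request:
move_arm(
  increments=[
    [[0,0,0.2,0,6],[0,0,0.1,0,6],[0,0,0,0,6],[0,0,0,0,6]],
  ],
)

```text
clock: 4.47
tcp_pos: [536.8, 83.1, 269.6]
tool_rot: [0.208, 0.978, -0.0, -0.0]
ft_force: [-0.7, -0.3, -0.3]
finger_gap: 60.3
gripper_force: 0.0
```

Request:
move_arm(
  increments=[
    [[0,0,0.15,0,6],[0,0,0,0,6],[0,0,0,0,6]],
  ],
)

```text
clock: 4.72
tcp_pos: [537.0, 83.1, 268.5]
tool_rot: [0.208, 0.978, 0.0, 0.0]
ft_force: [0.0, 0.1, 1.8]
finger_gap: 60.1
gripper_force: 0.8
```

Request:
move_arm(
  increments=[
    [[0,0,0.15,0,6],[0,0,0,0,6],[0,0,0,0,6]],
  ],
)

```text
clock: 4.97
tcp_pos: [537.0, 83.1, 268.4]
tool_rot: [0.208, 0.978, 0.0, 0.0]
ft_force: [-2.8, 0.0, 9.2]
finger_gap: 59.9
gripper_force: 4.7
```

Request:
move_arm(
  increments=[
    [[0,0,0.15,0,6],[0,0,0,0,6],[0,0,0,0,6]],
  ],
)

```text
clock: 5.22
tcp_pos: [537.1, 82.9, 268.3]
tool_rot: [0.208, 0.978, 0.001, 0.0]
ft_force: [-5.4, -1.1, 17.1]
finger_gap: 60.2
gripper_force: 8.4
```

Contact was at TCP z 268.5, so the tips are 168.5 mm ahead of the TCP at this opening. I'll raise them to 104.5 and push.

Request:
move_arm(
  increments=[
    [[0,0,-0.4,0,6],[0,0,-0.4,0,6],[0,0,0,0,6],[-0.4,0,0,0,6],[0,0,0,0,6]],
  ],
)

```text
clock: 5.63
tcp_pos: [540.9, 81.1, 272.8]
tool_rot: [0.208, 0.978, -0.0, 0.0]
ft_force: [0.2, -0.2, 0.0]
finger_gap: 60.4
gripper_force: 0.0
```

Request:
move_arm(
  increments=[
    [[-0.2,0,0,0,6],[-0.2,0,0,0,6],[-0.2,0,0,0,6],[-0.2,0,0,0,6],[0,0,0,0,6]],
  ],
)

```text
clock: 6.05
tcp_pos: [548.2, 77.9, 273.1]
tool_rot: [0.208, 0.978, -0.0, 0.0]
ft_force: [-0.6, -0.4, 0.4]
finger_gap: 60.2
gripper_force: 0.0
```

```bash
python3 -c "
from h import *
st()"
```

```text
t 6.05 u 468.5 v 295.1 z 273.1 F [-0.3 -0.6  0.4] gap 60.2 yaw -23.993614415217564
```

Request:
move_arm(
  increments=[
    [[-0.15,0,0,0,6],[-0.15,0,0,0,6],[-0.15,0,0,0,6],[-0.15,0,0,0,6],[0,0,0,0,6]],
  ],
)

```text
clock: 6.47
tcp_pos: [553.6, 75.6, 273.3]
tool_rot: [0.208, 0.978, -0.0, 0.0]
ft_force: [-0.8, -0.4, 0.4]
finger_gap: 59.7
gripper_force: 0.0
```

Request:
move_arm(
  increments=[
    [[-0.1,0,0,0,6],[-0.1,0,0,0,6],[-0.1,0,0,0,6],[0,0,0,0,6],[0,0,0,0,6]],
  ],
)

```text
clock: 6.88
tcp_pos: [556.2, 74.5, 273.3]
tool_rot: [0.208, 0.978, 0.0, 0.0]
ft_force: [0.4, 0.9, 0.9]
finger_gap: 60.1
gripper_force: 0.0
```

```bash
python3 -c "
from h import *
st();cv2.imwrite('pics/s3.png',cv2.resize(robot.grab_frame('side')[150:260,265:390,::-1],None,fx=5,fy=5,interpolation=cv2.INTER_CUBIC))"
```

```text
t 6.8833 u 477.2 v 295.3 z 273.3 F [-0.   1.   0.9] gap 60.1 yaw -23.973020954884618
```

View pics/s3.png

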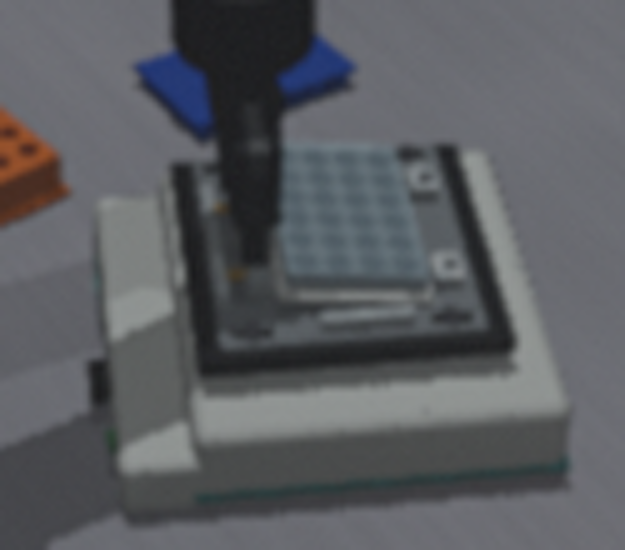

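The fingers are behind the raised edge and the plate is moving toward the hooks, with a small gap left. I'll go on in small steps.

Request:
move_arm(
  increments=[
    [[-0.1,0,0,0,6],[-0.1,0,0,0,6],[0,0,0,0,6],[0,0,0,0,6]],
  ],
)

```text
clock: 7.27
tcp_pos: [558.0, 73.7, 273.2]
tool_rot: [0.208, 0.978, -0.0, 0.0]
ft_force: [-0.5, -0.9, -0.4]
finger_gap: 60.0
gripper_force: 0.0
```

Request:
move_arm(
  increments=[
    [[-0.1,0,0,0,6],[-0.05,0,0,0,6],[0,0,0,0,6],[0,0,0,0,6]],
  ],
)

```text
clock: 7.6
tcp_pos: [559.3, 73.1, 273.2]
tool_rot: [0.208, 0.978, 0.0, 0.0]
ft_force: [-0.4, -0.0, -1.0]
finger_gap: 59.6
gripper_force: 0.1
```

Request:
move_arm(
  increments=[
    [[-0.1,0,0,0,6],[0,0,0,0,6],[0,0,0,0,6]],
  ],
)

```text
clock: 7.85
tcp_pos: [560.2, 72.7, 273.2]
tool_rot: [0.208, 0.978, 0.0, 0.0]
ft_force: [0.6, 1.1, -0.5]
finger_gap: 60.4
gripper_force: 0.1
```

```bash
python3 -c "
from h import *
st()"
```

```text
t 7.85 u 481.6 v 295.3 z 273.2 F [ 0.1  1.3 -0.5] gap 60.4 yaw -23.973152248885725
```

Request:
move_arm(
  increments=[
    [[-0.1,0,0,0,6],[0,0,0,0,6],[0,0,0,0,6]],
  ],
)

```text
clock: 8.1
tcp_pos: [561.2, 72.2, 273.3]
tool_rot: [0.208, 0.978, -0.0, 0.0]
ft_force: [-0.1, -0.5, -0.5]
finger_gap: 60.0
gripper_force: 0.0
```

Request:
move_arm(
  increments=[
    [[-0.1,0,0,0,6],[0,0,0,0,6],[0,0,0,0,6]],
  ],
)

```text
clock: 8.35
tcp_pos: [562.1, 71.9, 273.2]
tool_rot: [0.208, 0.978, -0.0, 0.0]
ft_force: [-0.3, 0.2, 0.6]
finger_gap: 59.9
gripper_force: 0.0
```

```bash
python3 -c "
from h import *
st()"
```

```text
t 8.35 u 483.6 v 295.3 z 273.2 F [-0.3  0.1  0.6] gap 59.9 yaw -23.974059432620777
```

Request:
move_arm(
  increments=[
    [[-0.1,0,0,0,6],[0,0,0,0,6],[0,0,0,0,6]],
  ],
)

```text
clock: 8.6
tcp_pos: [562.7, 71.7, 273.1]
tool_rot: [0.208, 0.978, 0.0, -0.0]
ft_force: [-1.6, -0.0, 0.7]
finger_gap: 60.1
gripper_force: 0.6
```

Request:
move_arm(
  increments=[
    [[-0.1,0,0,0,6],[0,0,0,0,6],[0,0,0,0,6]],
  ],
)

```text
clock: 8.85
tcp_pos: [563.1, 71.5, 272.9]
tool_rot: [0.208, 0.978, 0.0, -0.001]
ft_force: [-3.9, 1.7, 1.0]
finger_gap: 60.1
gripper_force: 1.8
```

```bash
python3 -c "
from h import *
st();cv2.imwrite('pics/s4.png',cv2.resize(robot.grab_frame('side')[160:240,285:385,::-1],None,fx=7,fy=7,interpolation=cv2.INTER_CUBIC))"
```

```text
t 8.85 u 484.7 v 295.4 z 272.9 F [-4.2 -0.   1. ] gap 60.1 yaw -23.951990660134953
```

View pics/s4.png

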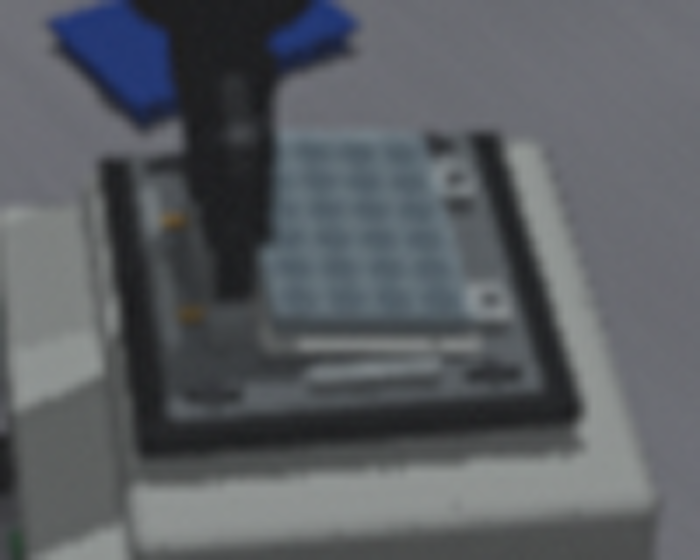

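The plate now butts against the hooks with about 4 N reaction. I'll push a little firmer to square it up, then back off.

Request:
move_arm(
  increments=[
    [[-0.1,0,0,0,6],[0,0,0,0,6],[-0.1,0,0,0,6],[0,0,0,0,6],[0,0,0,0,6]],
  ],
)

```text
clock: 9.32
tcp_pos: [563.9, 71.4, 272.6]
tool_rot: [0.207, 0.978, 0.0, -0.003]
ft_force: [-6.3, 2.6, 2.3]
finger_gap: 60.0
gripper_force: 3.7
```

```bash
python3 -c "
from h import *
st()"
```

```text
t 9.3167 u 485.5 v 295.6 z 272.6 F [-6.8 -0.2  2.3] gap 60.0 yaw -23.921945035569678
```

Request:
move_arm(
  increments=[
    [[-0.1,0,-0.05,0,6],[-0.1,0,0,0,6],[0,0,0,0,6],[0,0,0,0,6],[0,0,0,0,6]],
  ],
)

```text
clock: 9.73
tcp_pos: [564.7, 71.1, 272.5]
tool_rot: [0.207, 0.978, 0.0, -0.005]
ft_force: [-9.9, 3.5, 3.4]
finger_gap: 60.4
gripper_force: 4.8
```

```bash
python3 -c "
from h import *
st()"
```

```text
t 9.7333 u 486.3 v 295.7 z 272.5 F [-10.5  -0.8   3.4] gap 60.4 yaw -23.886587417322545
```

Request:
move_arm(
  increments=[
    [[0.4,0,0,0,6],[0.8,0,0,0,6],[0.4,0,-0.8,0,6],[0,0,-2,0,6],[0,0,0,0,6]],
  ],
)

```text
clock: 10.15
tcp_pos: [554.7, 75.8, 306.0]
tool_rot: [0.208, 0.978, 0.001, 0.005]
ft_force: [0.8, -0.4, 0.3]
finger_gap: 60.0
gripper_force: 0.0
```

```bash
python3 -c "
from h import *
st();w=robot.get_calibration('wrist');print(w['R'].tolist(),w['t'].tolist());cv2.imwrite('pics/w5.png',cv2.resize(robot.grab_frame('wrist')[200:400,140:500,::-1],None,fx=2.2,fy=2.2,interpolation=cv2.INTER_CUBIC))"
```

```text
t 10.15 u 475.3 v 295.9 z 306.0 F [ 0.9 -0.   0.3] gap 60.0 yaw -23.97139710710195
[[0.40582100306616414, 0.9139335292501898, 0.005900642563968826], [0.8710126409699509, -0.3887020655089348, 0.3004125222750245], [0.27685066866620867, -0.11677417686022445, -0.95379111910192]] [-297.08240867383944, -465.0027412483541, 139.29676306236104]
```

View pics/w5.png

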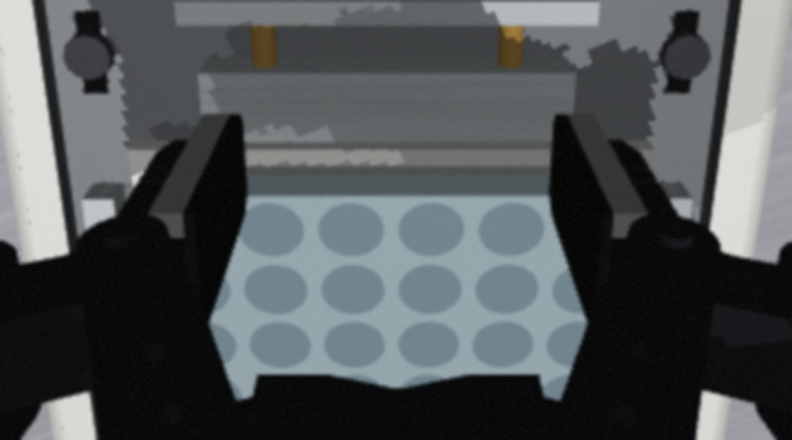

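Home and square: the jaw's whole flat top is now visible behind the plate. I'll go over the lid near the raised edge and press.

Request:
move_arm(
  increments=[
    [[-1,0,0,0,6],[-1,0,0,0,6],[-1,0,0,0,6],[-0.2,0,0,0,6],[0,0,0,0,6]],
  ],
)

```text
clock: 10.62
tcp_pos: [583.0, 61.7, 300.9]
tool_rot: [0.209, 0.978, -0.001, -0.0]
ft_force: [-0.3, -0.0, -0.0]
finger_gap: 59.7
gripper_force: 0.0
```

Request:
move_arm(
  increments=[
    [[0,0,0.5,0,6],[0,0,0.5,0,6],[0,0,0.2,0,6],[0,0,0,0,6],[0,0,0,0,6]],
  ],
)

```text
clock: 11.03
tcp_pos: [581.7, 63.3, 289.3]
tool_rot: [0.207, 0.978, -0.0, -0.0]
ft_force: [0.7, 0.1, 0.1]
finger_gap: 60.0
gripper_force: 0.0
```

```bash
python3 -c "
from h import *
st()"
```

```text
t 11.0333 u 505.1 v 295.5 z 289.3 F [0.6 0.4 0.1] gap 60.0 yaw -23.94989939214014
```

Request:
move_arm(
  increments=[
    [[0,0,0.1,0,6],[0,0,0.1,0,6],[0,0,0.1,0,6],[0,0,0,0,6]],
  ],
)

```text
clock: 11.37
tcp_pos: [582.0, 63.1, 286.6]
tool_rot: [0.208, 0.978, -0.0, -0.0]
ft_force: [-0.2, 0.9, 0.1]
finger_gap: 60.4
gripper_force: 0.0
```

Request:
move_arm(
  increments=[
    [[0,0,0.1,0,6],[0,0,0,0,6],[0,0,0,0,6]],
  ],
)

```text
clock: 11.62
tcp_pos: [582.2, 63.0, 286.0]
tool_rot: [0.208, 0.978, 0.0, 0.0]
ft_force: [-1.3, 0.1, 1.7]
finger_gap: 60.2
gripper_force: 0.9
```

Request:
move_arm(
  increments=[
    [[0,0,0.1,0,6],[0,0,0,0,6],[0,0,0,0,6]],
  ],
)

```text
clock: 11.87
tcp_pos: [582.1, 63.0, 285.7]
tool_rot: [0.208, 0.978, 0.0, 0.0]
ft_force: [-1.9, 0.1, 5.8]
finger_gap: 60.1
gripper_force: 2.8
```

```bash
python3 -c "
from h import *
st()"
```

```text
t 11.8667 u 505.6 v 295.4 z 285.7 F [-1.8 -0.7  5.8] gap 60.1 yaw -23.970185823719532
```

Request:
move_arm(
  increments=[
    [[0,0,0.1,0,6],[0,0,0,0,6],[0,0,0,0,6]],
  ],
)

```text
clock: 12.12
tcp_pos: [582.0, 63.1, 285.1]
tool_rot: [0.208, 0.978, 0.0, 0.0]
ft_force: [-2.7, -0.1, 6.8]
finger_gap: 59.8
gripper_force: 3.8
```

Request:
move_arm(
  increments=[
    [[0,0,0.1,0,6],[0,0,0,0,6],[0,0,0,0,6]],
  ],
)

```text
clock: 12.37
tcp_pos: [581.9, 63.1, 284.2]
tool_rot: [0.208, 0.978, 0.0, -0.0]
ft_force: [-4.2, -0.4, 7.4]
finger_gap: 60.1
gripper_force: 4.2
```

Request:
move_arm(
  increments=[
    [[0,0,0.1,0,6],[0,0,0,0,6],[0,0,0,0,6]],
  ],
)

```text
clock: 12.62
tcp_pos: [581.8, 63.2, 283.2]
tool_rot: [0.208, 0.978, 0.0, -0.0]
ft_force: [-3.7, -0.1, 9.4]
finger_gap: 59.9
gripper_force: 4.5
```

The edge is sliding down the bevel at about 8 N, so I'll keep pressing.

Request:
move_arm(
  increments=[
    [[0,0,0.1,0,6],[0,0,0,0,6],[0,0,0.1,0,6],[0,0,0,0,6],[0,0,0,0,6]],
  ],
)

```text
clock: 13.03
tcp_pos: [582.2, 63.1, 279.9]
tool_rot: [0.208, 0.978, 0.0, 0.0]
ft_force: [-1.7, 0.5, 3.4]
finger_gap: 59.9
gripper_force: 1.6
```

Request:
move_arm(
  increments=[
    [[0,0,0.1,0,6],[0,0,0,0,6],[0,0,0.1,0,6],[0,0,0,0,6],[0,0,0,0,6]],
  ],
)

```text
clock: 13.45
tcp_pos: [581.9, 63.3, 277.6]
tool_rot: [0.208, 0.978, 0.0, -0.0]
ft_force: [-2.2, 0.8, 3.3]
finger_gap: 60.1
gripper_force: 2.0
```

Request:
move_arm(
  increments=[
    [[0,0,0.1,0,6],[0,0,0,0,6],[0,0,0.1,0,6],[0,0,0,0,6],[0,0,0,0,6]],
  ],
)

```text
clock: 13.87
tcp_pos: [581.9, 63.2, 277.4]
tool_rot: [0.207, 0.978, 0.0, -0.0]
ft_force: [-4.9, -0.1, 13.3]
finger_gap: 60.2
gripper_force: 6.4
```

It is past the jaw and seated, with the lid at 109 mm as expected. One firmer press, then I'll withdraw and check.

Request:
move_arm(
  increments=[
    [[0,0,0.1,0,6],[0,0,0.1,0,6],[0,0,0,0,6],[0,0,0,0,6]],
  ],
)

```text
clock: 14.2
tcp_pos: [581.8, 63.1, 277.4]
tool_rot: [0.207, 0.978, 0.001, -0.0]
ft_force: [-9.2, 1.8, 21.8]
finger_gap: 59.9
gripper_force: 10.8
```

Request:
move_arm(
  increments=[
    [[0,0,-1,0,6],[0,0,-2,0,6],[0,0,-3,0,6],[0.6,0,-3,0,6],[2,0,-3,0,6]],
  ],
)

```text
clock: 14.62
tcp_pos: [559.8, 71.6, 394.0]
tool_rot: [0.21, 0.978, -0.001, 0.001]
ft_force: [0.4, -0.5, 0.6]
finger_gap: 59.8
gripper_force: 0.0
```

Request:
move_arm(
  increments=[
    [[2,0,0,0,8],[0,0,0,0,8],[0,0,0,0,8],[0,0,0,0,8]],
  ],
)

```text
clock: 14.95
tcp_pos: [540.3, 81.2, 392.6]
tool_rot: [0.208, 0.978, -0.001, -0.0]
ft_force: [0.3, 0.4, 0.3]
finger_gap: 80.4
gripper_force: 0.0
```

```bash
python3 -c "
from h import *
st();k=robot.get_calibration('wrist');f=robot.grab_frame('wrist')
json.dump({a:np.asarray(b).tolist() for a,b in k.items()},open('w6.json','w'))
cv2.imwrite('pics/w6.png',cv2.resize(f[140:370,170:450,::-1],None,fx=2.6,fy=2.6,interpolation=cv2.INTER_CUBIC))"
```

```text
t 14.95 u 460.0 v 294.9 z 392.6 F [0.1 0.5 0.3] gap 80.4 yaw -23.999780478505613
```

View pics/w6.png

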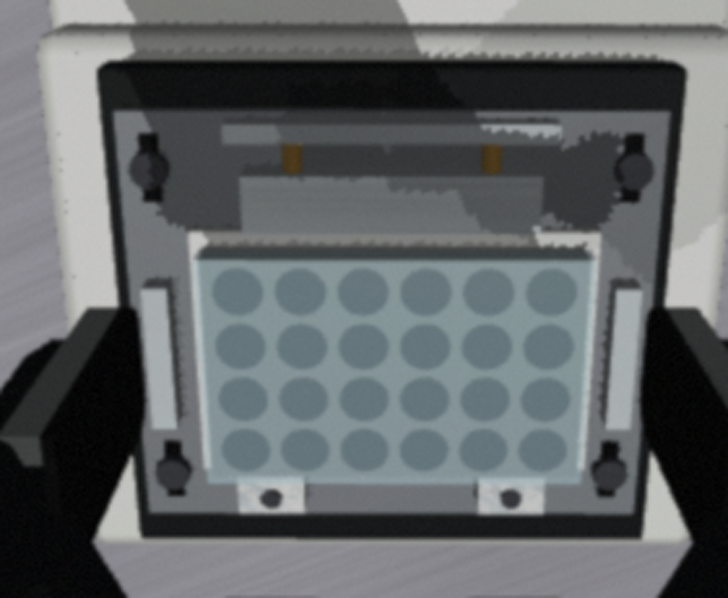

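The plate now sits square between the jaw and hooks. A quick numeric check for level comes before handing in.

```bash
python3 -c "
from h import *
k={a:np.array(b) for a,b in json.load(open('w6.json')).items()}
for n,p in dict(bL=(197,260,109),bR=(594,260,109),fL=(211,484,109),fR=(582,484,109),jb=(390,178,103),jf=(390,233,103),rl=(390,125,100),flL=(190,234,96),flR=(600,234,96)).items():
  w=ray(k,(170+p[0]/2.6,140+p[1]/2.6),p[2])[:2];print(n,(w@EX).round(1),(w@EY).round(1))
"
```

```text
bL 496.1 238.2
bR 495.8 356.0
fL 574.2 238.1
fR 573.9 357.4
jb 472.3 295.4
jf 489.8 295.4
rl 456.9 295.4
flL 493.1 233.6
flR 492.8 360.4
```

```bash
python3 -c "
from rig import robot
print(robot.sign_off())"
```

```text
the job is handed in; nothing more can be done
None
```

I slid the plate home against the hooks, pressed it down past the jaw and handed the job in. The last wrist picture measured it level and square, with the jaw pushed back roughly 1.5 to 2 mm, but the hand-in returned no verdict.

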